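# Find and mark a rotor blade's balance point

## Task

The model-helicopter rotor blade lying across the knife-edge saddle of the balancing stand is tipped down at its tip end. Slide it lengthwise over the knife edge, without forcing it down, until it balances level by itself with nothing else touching it. Then gently press the stand's marking plunger so that the pen marks the balance point, let the pen spring back up, and leave the blade balanced there and the things around it where they are.

Things in the scene. Friction and masses are not known exactly. Their poses are not given: they have to be found in the camera images.
- stand: balancing stand, base plate 90 x 170 x 14 mm, immovable. Origin: centre of its underside. y axis along the blade, z up. Two posts 10 mm thick at x = +-29 mm, y = 0 carry a bridge over the blade (z 96 to 109 mm, 22 mm wide along y). Rubber-sleeved rest bars at y = +-60 mm stop the blade from tipping more than 0.10 rad either way
- saddle: steel saddle plate 36 x 24 x 4 mm that rocks on a knife edge on the stand; the blade lies on it and slides along it. Origin: on the knife edge, 53 mm above the counter and 9 mm below the saddle's top, straight below the pen; y axis along the blade. Small bobs level and damp it: each mm that the blade's balance point is off the edge tilts it about 0.02 rad, up to the 0.10 rad stops
- plunger (a joint): how far the marking plunger is pressed down, m: 0 up, at most 0.020. A return spring of 0.6 N, growing 0.1 N per mm, lifts it again when let go
- knob_top (a point): middle of the top of the plunger's black knob, 23 mm across and 16 mm high, 158 mm above the counter when up; press it straight down
- blade: white rotor blade on the stand, 360 mm long, about 0.17 kg, orange tip. Origin: mid-length, on its flat underside; y axis along the blade to the root, z up. With ballast cast in, its balance point lies somewhere from 25 mm tip-ward to 11 mm root-ward of mid-length. At the start it is tip-heavy: it must go 13 to 70 mm in the direction of its root
- blade_mid (a point): centre of the blade, half-way along its length and up its thickness; here the blade is 32 mm wide and 5 mm thick. The blade's thin skin must not be pressed down on the saddle with more than 6 N by hand
- blade_root (a point): centre of the black root block, 24 mm wide, 44 mm long, 10 mm thick (the best place to grasp, across its width), 162 mm from the blade's middle along its y axis, underside flush with the blade's
- blade_tip (a point): point 162 mm from the blade's middle toward the tip, half-way up its 5 mm thickness; the blade is 32 mm wide here and ends 18 mm farther on
- glue_bottle: glue bottle with a pink pointed cap, 27 x 28 x 78 mm, standing; origin at the centre of its underside
- paint_bottle: paint bottle with a black cap and green body, 33 x 34 x 70 mm, standing; origin at the centre of its underside
- tape_roll: roll of orange masking tape, 72 mm across, 18 mm high, lying flat; origin at the centre of its underside
- pen_holder: brass holder in the plunger that carries the blue marking pen, above the middle of the saddle. Origin: on its axis, 47.5 mm above its brass lower rim. The pen is clamped in it higher or lower each time: its point hangs 2 to 12 mm above the top of the level blade. The holder is sprung: once the point touches, its force grows 3 N per mm, with 5 mm of give. 2 N makes a mark, 9 N is too much
Not all that is in view belongs to the job. What is meant by the stand is not orange, and is the larger of those in its own colour.

How it is judged:
By the outcome, as a careful person would: the job done as asked, in the order asked, and still so for the second after the job is handed in, with the robot touching nothing.
It also fails if it takes over 64 s, if anything falls off the work surface, if the arm or the gripper's body presses on something with over 40 N, if the wrist force passes 120 N, or if a joint passes its speed limit or range.

## Robot

A 6-joint arm with a two-finger parallel gripper is mounted at the origin on a cart in front of the work surface, level with it; the furniture and walls round the work are solid. World frame = base frame: x ahead of the robot, y to its left, z up, the work surface at z = 0. Lengths are in mm, angles in degrees, forces in N, time in s.
With the tool pointing down it reaches from about 300 to 850 mm from the base axis. Payload 4.2 kg.
Tool frame: the origin (TCP) lies midway between the tips of the shut fingers; the grasp point (between the pads) lies 19 mm behind it; z points along the fingers, x is the direction in which the jaws open and shut, and the axes are right-handed (so a half turn about z gives the same grasp; the last joint's range is limited). The gripper opens to 91 mm and grips with 3 to 60 N. Pads are 32 mm wide; open, the fingers measure 118 mm over their backs; the gripper's body (76 mm by 178 mm) begins 60 mm behind the grasp point.
Start: joints at [64.057, 18.312, 89.639, -0, 72.044, -1.146], TCP at [241.168, 521.998, 213.976] pointing down, gripper open.
Joint ranges: [-177.97, 177.97], [-48.28, 115.42], [12.27, 149.76], [-77.06, 257.06], [2.81, 150.46], [-146.56, 146.56]. Speed limits (degrees/s): [147.25, 147.25, 180, 180, 180, 180].

## Interface

Orientations are given as [roll, pitch, yaw] about the fixed x, y, z axes, in that order (R = Rz(yaw) Ry(pitch) Rx(roll)).
In Python, from workcell import env gives the robot as it stands. The module is installed in compiled form; this text tells all that it offers.
- The arm moves only by the tool drive_tool, never from a script. Its argument "series" is a list of rows, each a list of 3 entries, a list of its own where there are three numbers: the closure, from 0 (fully open) to 1 (shut), then the shift along the tool's x, y, z in mm, then the turn, a rotation vector about the tool's x, y, z in rad. In form: [[gripper, [dx, dy, dz], [rx, ry, rz]], ...]. A call has exactly 5 rows; each row is the pose to reach, as a shift and turn from the pose commanded when the call began, along the tool's axes at that moment; what a row does not reach only later rows make up. A row lasts 1/10 s, in which the tool goes at most 50 mm and 8.59 degrees, less where a joint would pass 70% of its speed; a pose out of reach is approached as far as the arm can. A call with a gripper value outside its range is refused whole. The fingers move at their own pace and stop on an object; "squeeze" is the grip in N (left out, the last holds). Time passes only in rows, so rows that repeat a pose let the fingers close, or fill a call up. It gives the time, the measured TCP pose, the force and the opening at its end, in the units of the state.
- env.state(): the state, without advancing time (a new reading comes with each control period).
- env.grab_frame(name): name is "scene" or "top" or "wrist"; returns a dict with "image" (400x640x3 uint8, red, green, blue), "K" (3x3 intrinsics, pixels), "origin" and "orientation" of the camera in the world. Camera axes: x right, y down, z forward; pixel columns grow to the right and rows downward; lengths in mm; the calibration is good to about 2 mm. The wrist camera is an equidistant fisheye: a pixel r from the principal point sees the ray r / f radians off the axis. A picture is of the moment at which its call begins. There is no depth.
- env.job_done(): hands the job in, once; it reports no verdict.
The state is a dict: "time_s": time; "qpos": joint angles; "qvel": joint speeds; "effort": joint torques, N m; "ee_pos": TCP position; "ee_rot": TCP orientation; "force": force on the tool from outside, world axes, zero at the start; "torque": the same for the moment, N m; "gripper_width": finger opening in mm.
Only numpy, scipy, OpenCV 4.12 (cv2) and the standard library are available. Lean on these libraries where they do the work, as an engineer would, in place of code of your own. Each camera call takes 0.05 s, during which the arm holds its last target.

## Working session

There is one attempt and no reset: what is moved stays moved. The work goes in short steps, Python scripts to look and compute and a tool call to move; the robot and the scene stay as the last step left them, time stands still between calls to the robot, and variables do not carry over. Pictures are saved under pics/ and viewed, and the job is handed in when it is done.

Besides the shell and the picture viewer there is one more tool, called as name(argument=value, ...) on one line, values as JSON. drive_tool: Moves the arm, as the interface text tells. Its arguments: {"type":"object","properties":{"series":{"type":"array","items":{"type":"array"}},"squeeze":{"type":"number"}},"required":["series"]}

```bash
mkdir -p pics
cat > h.py <<'E'
import numpy as np, cv2
from workcell import env
from scipy.spatial.transform import Rotation as R
def grab(n,save=None):
    f=env.grab_frame(n)
    if save: cv2.imwrite('pics/'+save+'.png',f['image'][:,:,::-1])
    return f
def rot(f):
    o=np.array(f['orientation'],float)
    return o if o.shape==(3,3) else R.from_euler('xyz',o,degrees=True).as_matrix()
def ray(f,u,v,fish=False):
    K=np.array(f['K']);x=(u-K[0,2])/K[0,0];y=(v-K[1,2])/K[1,1]
    if fish:
        r=np.hypot(x,y);d=np.array([x/r*np.sin(r),y/r*np.sin(r),np.cos(r)]) if r>0 else np.array([0,0,1.])
    else: d=np.array([x,y,1.])
    d=rot(f)@d; return np.array(f['origin'],float),d/np.linalg.norm(d)
def onz(f,u,v,z,fish=False):
    o,d=ray(f,u,v,fish);return o+d*(z-o[2])/d[2]
def proj(f,p):
    K=np.array(f['K']);c=rot(f).T@(np.array(p,float)-np.array(f['origin']));return (K[0,0]*c[0]/c[2]+K[0,2],K[1,1]*c[1]/c[2]+K[1,2])
def tri(f1,p1,f2,p2):
    o1,d1=ray(f1,*p1);o2,d2=ray(f2,*p2)
    A=np.stack([d1,-d2],1);s=np.linalg.lstsq(A,o2-o1,rcond=None)[0]
    a=o1+s[0]*d1;b=o2+s[1]*d2;return (a+b)/2,np.linalg.norm(a-b)
E
python3 - <<'E'
from h import *
for n in ['scene','top','wrist']:
    f=grab(n,n+'0');print(n,f['K'],f['origin'],f['orientation'])
print(env.state())
E
```

```text
scene [[475.50487918   0.         323.2640209 ]
 [  0.         475.50487918 201.26295763]
 [  0.           0.           1.        ]] [  85.30053611 -718.26713651  729.08053251] [-126.28024043   -1.00695981  -31.93178562]
top [[496.41490589   0.         319.75180372]
 [  0.         496.41490589 207.72686331]
 [  0.           0.           1.        ]] [ 323.79351026   -5.22867285 1077.60689481] [-167.54912669    0.17550818  -94.62352833]
wrist [[309.70691629   0.         314.63479001]
 [  0.         309.70691629 195.20419616]
 [  0.           0.           1.        ]] [165.28500535 556.97410322 383.17447491] [1.62996955e+02 1.55253259e-01 6.52433241e+01]
{'time_s': 0.15, 'qpos': array([ 6.40578721e+01,  1.83412472e+01,  8.96912140e+01, -2.31963681e-03,
        7.20434624e+01, -1.14662449e+00]), 'qvel': array([-0.04026991, -0.1643119 , -0.05292298, -0.02470909,  0.06172125,
       -0.01961227]), 'effort': array([ 5.39648317e-04, -4.12773049e+01, -2.32154971e+01,  7.26470514e-02,
        4.34688607e-02, -1.03080813e-04]), 'ee_pos': array([240.99167221, 521.63383612, 213.32741021]), 'ee_rot': array([1.79999314e+02, 7.59525598e-02, 6.52052128e+01]), 'force': array([ 0.44512261, -1.14914207, -0.45794586]), 'torque': array([ 0.00510156, -0.01513121,  0.01939424]), 'gripper_width': 91.32686099575545}
```

View pics/scene0.png

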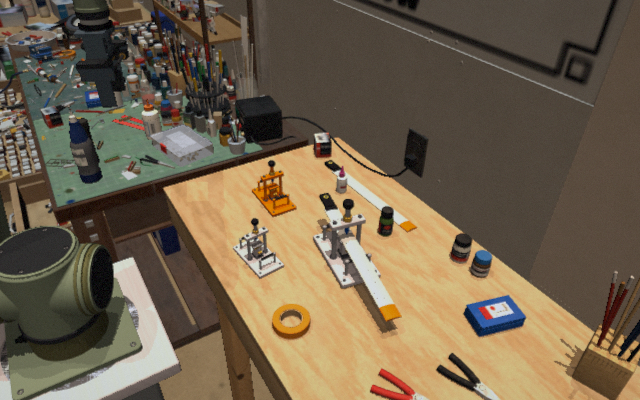

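View pics/top0.png

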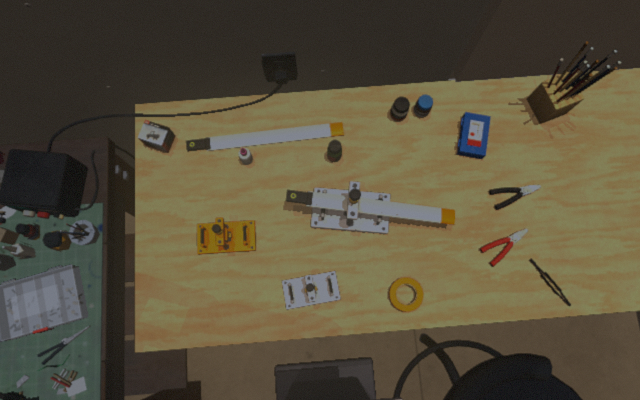

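View pics/wrist0.png

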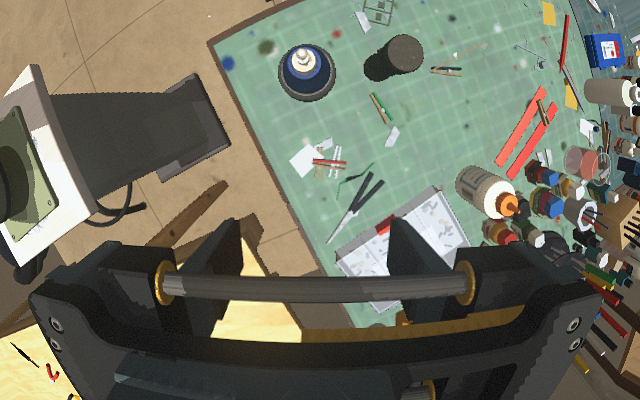

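The white stand is at about top px (352,210). The blade root is to the left at (298,197), which is world +y, and the orange tip is at (447,216). Next I'll zoom in.

Run:
```python
import cv2
a=cv2.imread('pics/top0.png')[165:255,270:470];cv2.imwrite('pics/top0z.png',cv2.resize(a,None,fx=4,fy=4,interpolation=cv2.INTER_CUBIC))
a=cv2.imread('pics/scene0.png')[150:340,290:430];cv2.imwrite('pics/scene0z.png',cv2.resize(a,None,fx=3,fy=3,interpolation=cv2.INTER_CUBIC))
```

```text
(no output)
```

View pics/top0z.png

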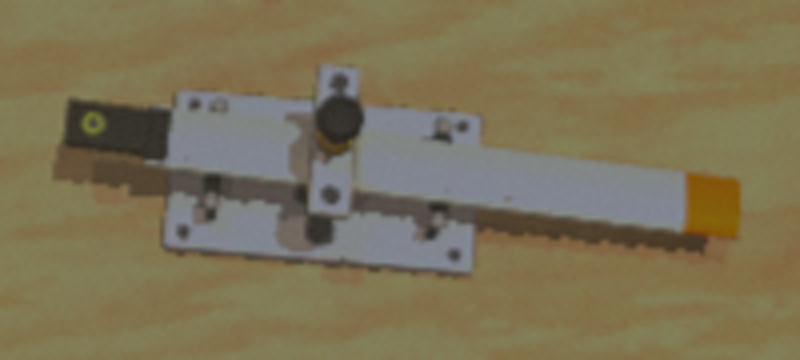

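View pics/scene0z.png

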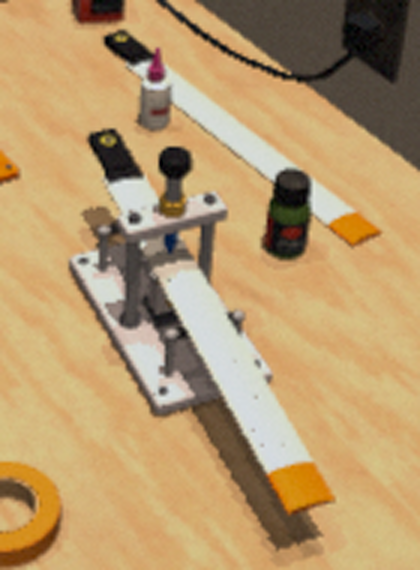

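Run:
```python
from h import *
f=grab('top');
P=lambda x,y,z:onz(f,x/4+270-.4,y/4+165-.4,z)
c=[P(176,92,14),P(480,116,14),P(472,272,14),P(163,248,14)]
print(np.round(c,1));cen=np.mean(c,0);print('stand',cen)
d=(c[0]+c[3]-c[1]-c[2]);d/=np.linalg.norm(d);print('ydir',d,np.degrees(np.arctan2(d[1],d[0])))
k=P(338,115,158);print('knob',k)
# blade ends; 
for n,x,y,z in [('roottop',68,100,82),('rootbot',64,146,82),('tiptop',740,178,50),('tipbot',735,238,50),('seamT',690,170,53),('rb1',172,110,77),('rb2',165,160,77)]:
    p=P(x,y,z);print(n,np.round(p,1),'rel',np.round([(p-cen)@np.array([d[1],-d[0],0]),(p-cen)@d],1))
p=k;print('knob rel',np.round([(p-cen)@np.array([d[1],-d[0],0]),(p-cen)@d],1))
print(env.state()['time_s'])
```

```text
[[ 604.7  -11.    14. ]
 [ 577.4 -177.1   14. ]
 [ 491.1 -163.2   14. ]
 [ 517.9    2.9   14. ]]
stand [547.780591   -87.10807048  14.        ]
ydir [0.16070522 0.98700245 0.        ] 80.75216793248354
knob [549.08987231 -86.40474291 158.        ]
roottop [587.1  45.4  82. ] rel [ 17.5 137.1]
rootbot [562.8  49.1  82. ] rel [ -7.1 136.9]
tiptop [ 524.  -304.6   50. ] rel [  11.5 -218.5]
tipbot [ 492.2 -297.5   50. ] rel [ -21.  -216.6]
seamT [ 529.9 -278.1   53. ] rel [  13.  -191.4]
rb1 [578.6  -7.8  77. ] rel [17.7 83.2]
rb2 [552.3  -2.2  77. ] rel [-9.1 84.6]
knob rel [1.2 0.9]
0.2
```

```bash
cat >> h.py <<'E'
def plan(p0,rpy0,p1,rpy1):
    R0=R.from_euler('xyz',rpy0,degrees=True);R1=R.from_euler('xyz',rpy1,degrees=True)
    return np.round(R0.inv().apply(np.array(p1,float)-np.array(p0)),1),np.round((R0.inv()*R1).as_rotvec(),4)
E
python3 - <<'E'
from h import *
f=grab('top')
for n,u,v,z in [('glue',244,150,78),('gluebase',245,162,0),('paint',335,144,70)]: print(n,onz(f,u,v,z))
p0=[241.168,521.998,213.976];r0=[180,0,65.2]
print(plan(p0,r0,[571.5,29.6,170],[180,0,-10.9]))
E
```

```text
glue [681.84598751 129.81935488  78.        ]
gluebase [680.98053116 139.4621872    0.        ]
paint [682.28944686 -63.84806469  70.        ]
(array([-308.4,  506.4,   44. ]), array([ 0.    , -0.    ,  1.3282]))
```

Run:
```python
from h import *
a=np.array([241.168,521.998,213.976]);b=np.array([571.5,29.6,170])
ys=np.linspace(65.2,-10.9,4)
for i in range(3): print(plan(a+(b-a)*i/3,[180,0,ys[i]],a+(b-a)*(i+1)/3,[180,0,ys[i+1]]))
```

```text
(array([-102.8,  168.8,   14.7]), array([-0.    , -0.    ,  0.4427]))
(array([-20.6, 196.6,  14.7]), array([ 0.    , -0.    ,  0.4427]))
(array([ 65.6, 186.4,  14.7]), array([ 0.    , -0.    ,  0.4427]))
```

drive_tool(series=[[0.45,[-20.6,33.8,2.9],[0,0,0.0885]],[0.45,[-41.1,67.5,5.9],[0,0,0.177]],[0.45,[-61.7,101.3,8.8],[0,0,0.2656]],[0.45,[-82.2,135,11.8],[0,0,0.354]],[0.45,[-102.8,168.8,14.7],[0,0,0.4427]]], squeeze=3)

```text
time_s: 0.75
ee_pos: [351.9, 356.5, 199.2]
ee_rot: [180.0, -0.0, 39.6]
force: [0.4, 0.0, 0.2]
gripper_width: 54.1
```

drive_tool(series=[[0.45,[-4.1,39.3,2.9],[0,0,0.0885]],[0.45,[-8.2,78.6,5.9],[0,0,0.177]],[0.45,[-12.4,118,8.8],[0,0,0.2656]],[0.45,[-16.5,157.3,11.8],[0,0,0.354]],[0.45,[-20.6,196.6,14.7],[0,0,0.4427]]])

```text
time_s: 1.25
ee_pos: [462.1, 192.3, 184.5]
ee_rot: [-180.0, -0.0, 14.3]
force: [0.6, 0.2, 0.3]
gripper_width: 49.9
```

drive_tool(series=[[0.45,[13.1,37.3,2.9],[0,0,0.0885]],[0.45,[26.2,74.6,5.9],[0,0,0.177]],[0.45,[39.4,111.8,8.8],[0,0,0.2656]],[0.45,[52.5,149.1,11.8],[0,0,0.354]],[0.45,[65.6,186.4,14.7],[0,0,0.4427]]])

```text
time_s: 1.75
ee_pos: [572.2, 28.1, 169.7]
ee_rot: [-180.0, 0.0, -11.1]
force: [1.2, 1.2, -0.6]
gripper_width: 49.6
```

Run:
```python
from h import *
f=grab('wrist','w1');g=grab('top','t1');s=grab('scene','s1');print(f['origin'],f['orientation'],env.state()['ee_pos'],env.state()['ee_rot'])
a=g['image'][150:260,260:460,::-1];cv2.imwrite('pics/t1z.png',cv2.resize(a,None,fx=4,fy=4,interpolation=cv2.INTER_CUBIC))
```

```text
[588.2557457  110.13284992 339.6456811 ] [ 1.62901294e+02  7.37713572e-02 -1.10747332e+01] [572.18297323  27.9222636  169.15853058] [ 1.79995894e+02  4.92216018e-02 -1.10568274e+01]
```

View pics/w1.png

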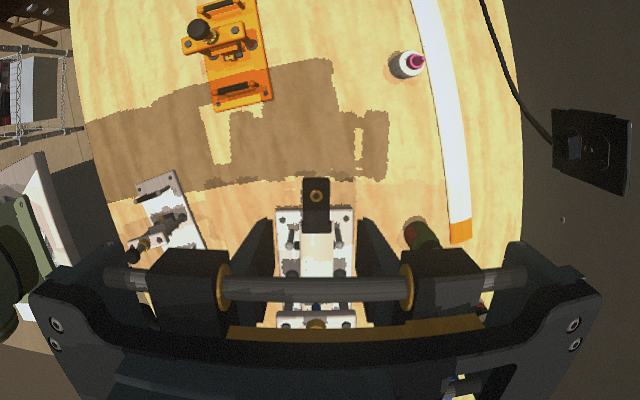

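View pics/t1z.png

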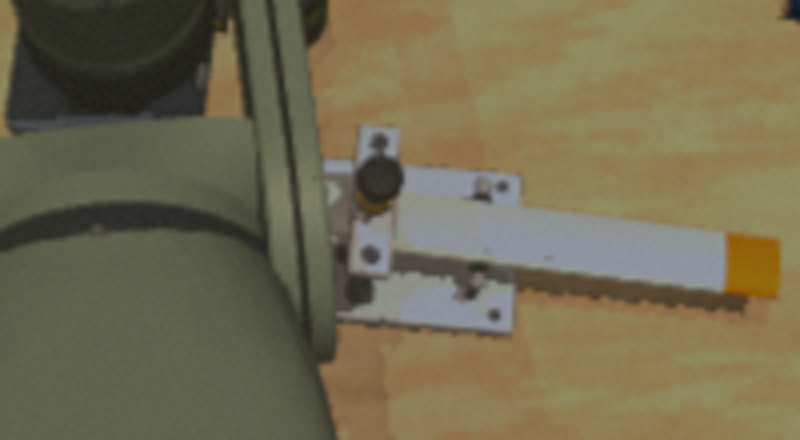

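View pics/s1.png

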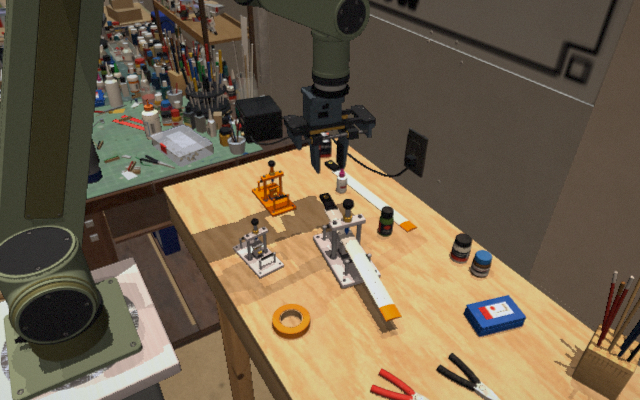

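Run:
```python
from h import *
f=grab('wrist','w2')
im=f['image'][165:245,280:350]
cv2.imwrite('pics/w2z.png',cv2.resize(im[:,:,::-1],None,fx=7,fy=7,interpolation=cv2.INTER_CUBIC))
m=(f['image'].max(2)<60).astype(np.uint8);m[:170]=0;m[245:]=0;m[:,:290]=0;m[:,345:]=0
c,_=cv2.findContours(m,cv2.RETR_EXTERNAL,cv2.CHAIN_APPROX_NONE);c=max(c,key=cv2.contourArea)
print(cv2.minAreaRect(c),cv2.boxPoints(cv2.minAreaRect(c)))
for p in cv2.boxPoints(cv2.minAreaRect(c)): print(onz(f,*p,84,True))
```

```text
((316.0, 205.0), (54.0, 28.0), 90.0) [[302. 178.]
 [330. 178.]
 [330. 232.]
 [302. 232.]]
[565.15176548  49.99063644  84.        ]
[588.48511696  45.4634555   84.        ]
[579.70994544  -3.68672715  84.        ]
[554.98000259   1.11516164  84.        ]
```

View pics/w2z.png

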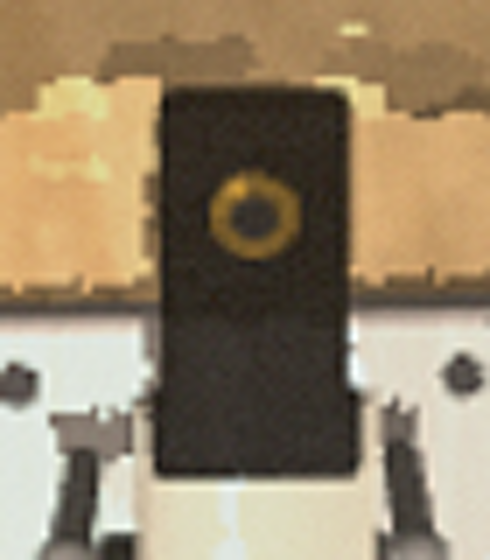

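drive_tool(series=[[0.45,[0,0,25],[0,0,0]],[0.45,[0,0,50],[0,0,0]],[0.45,[0,0,75],[0,0,0]],[0.45,[0,0,98],[0,0,0]],[0.45,[0,0,110],[0,0,0]]])

```text
time_s: 2.45
ee_pos: [569.6, 31.0, 58.3]
ee_rot: [180.0, 0.2, -10.8]
force: [0.5, 0.2, -0.1]
gripper_width: 50.2
```

drive_tool(series=[[0.6,[0,0,0],[0,0,0]],[0.7,[0,0,0],[0,0,0]],[0.8,[0,0,0],[0,0,0]],[0.85,[0,0,0],[0,0,0]],[0.85,[0,0,0],[0,0,0]]], squeeze=3)

```text
time_s: 2.95
ee_pos: [572.5, 29.8, 60.9]
ee_rot: [-179.9, -0.1, -10.9]
force: [-0.1, 0.7, 1.4]
gripper_width: 23.8
```

drive_tool(series=[[0.85,[0,-5,-0.5],[0,0,0]],[0.85,[0,-12,-1.2],[0,0,0]],[0.85,[0,-20,-2],[0,0,0]],[0.85,[0,-28,-2.8],[0,0,0]],[0.85,[0,-34,-3.4],[0,0,0]]])

```text
time_s: 3.45
ee_pos: [577.9, 64.0, 63.2]
ee_rot: [-180.0, 0.0, -10.9]
force: [0.1, 0.1, -0.7]
gripper_width: 23.7
```

drive_tool(series=[[0.85,[0,0,0],[0,0,0]],[0.7,[0,0,0],[0,0,0]],[0.58,[0,0,0],[0,0,0]],[0.58,[0,0,0],[0,0,0]],[0.58,[0,0,0],[0,0,0]]])

```text
time_s: 3.95
ee_pos: [577.9, 62.9, 63.3]
ee_rot: [-180.0, 0.0, -10.9]
force: [0.2, 1.0, -0.1]
gripper_width: 38.1
```

```bash
cat > look.py <<'E'
from h import *
import sys
t=sys.argv[1]
w=grab('wrist','w'+t);g=grab('top','t'+t);s=grab('scene','s'+t)
st=env.state();print(st['time_s'],st['ee_pos'],st['force'],st['gripper_width'])
b=lambda im,y0,y1,x0,x1,k:cv2.resize(np.ascontiguousarray(im[y0:y1,x0:x1,::-1]),None,fx=k,fy=k,interpolation=cv2.INTER_CUBIC)
cv2.imwrite('pics/s'+t+'z.png',b(s['image'],165,335,300,420,4)[:600]);
a=b(g['image'],170,240,330,470,4);c=b(w['image'],160,260,250,390,4)
cv2.imwrite('pics/tw'+t+'.png',np.vstack([a[:200],c]))
def orange(f,x0,x1,y0,y1):
    h=cv2.cvtColor(f['image'],cv2.COLOR_RGB2HSV);m=((h[...,0]>8)&(h[...,0]<24)&(h[...,1]>195)&(h[...,2]>80)).astype(np.uint8)
    k=np.zeros_like(m);k[y0:y1,x0:x1]=m[y0:y1,x0:x1]
    n,l,st,ce=cv2.connectedComponentsWithStats(k)
    i=1+np.argmax(st[1:,4]);return ce[i],st[i]
o1=orange(g,400,470,195,240);o2=orange(s,340,410,250,340)
print('top',o1,'scene',o2);print('tip tri',tri(g,o1[0],s,o2[0]))
E
python3 look.py 3
```

```text
4.1 [577.93949582  62.89783427  63.2613508 ] [0.25341861 0.39093824 0.69309735] 38.16525524338732
top (array([433.75151515, 213.09090909]), array([427, 206,  14,  16, 165], dtype=int32)) scene (array([380.62755102, 290.1122449 ]), array([371, 284,  21,  15, 196], dtype=int32))
tip tri (array([ 515.14000932, -254.75055776,   68.73237697]), np.float64(0.7565095373168578))
```

```bash
cat > tip.py <<'E'
# tip height from pictures
from h import *
import sys
def meas(g,s,gi=None,si=None):
    out=[]
    for f,im,(x0,x1,y0,y1) in ((g,gi,(400,475,190,240)),(s,si,(340,410,240,340))):
        im=f['image'] if im is None else im
        h=cv2.cvtColor(im,cv2.COLOR_RGB2HSV);m=((h[...,0]>8)&(h[...,0]<24)&(h[...,1]>195)&(h[...,2]>80)).astype(np.uint8)
        k=np.zeros_like(m);k[y0:y1,x0:x1]=m[y0:y1,x0:x1]
        n,l,st,ce=cv2.connectedComponentsWithStats(k);i=1+np.argmax(st[1:,4]);out.append(ce[i])
    return out,tri(g,out[0],s,out[1])
if __name__=='__main__':
    g=grab('top');s=grab('scene')
    for t in sys.argv[1:]:
        print(t,meas(g,s,cv2.imread('pics/%s.png'%('t'+t if t!='0' else 'top0'))[:,:,::-1].copy(),cv2.imread('pics/%s.png'%('s'+t if t!='0' else 'scene0'))[:,:,::-1].copy()))
    print('now',meas(g,s),env.state()['time_s'])
E
python3 tip.py 0 1 3
```

```text
0 ([array([447.93296089, 216.07821229]), array([389.36521739, 312.05217391])], (array([ 510.99290699, -289.90279469,   44.68072527]), np.float64(0.42617991031449676)))
1 ([array([447.94972067, 216.21787709]), array([389.42358079, 312.08296943])], (array([ 510.84890811, -289.98102063,   44.6945956 ]), np.float64(0.07320815331678657)))
3 ([array([433.75151515, 213.09090909]), array([380.62755102, 290.1122449 ])], (array([ 515.14000932, -254.75055776,   68.73237697]), np.float64(0.7565095373168578)))
now ([array([433.93548387, 211.0483871 ]), array([380.67010309, 289.87628866])], (array([ 517.61498922, -254.75110544,   68.72984019]), np.float64(4.65868307341061))) 4.2
```

View pics/tw3.png

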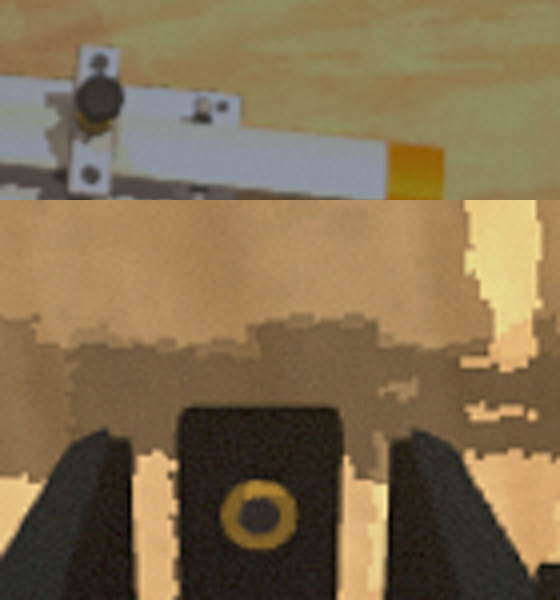

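View pics/s3z.png

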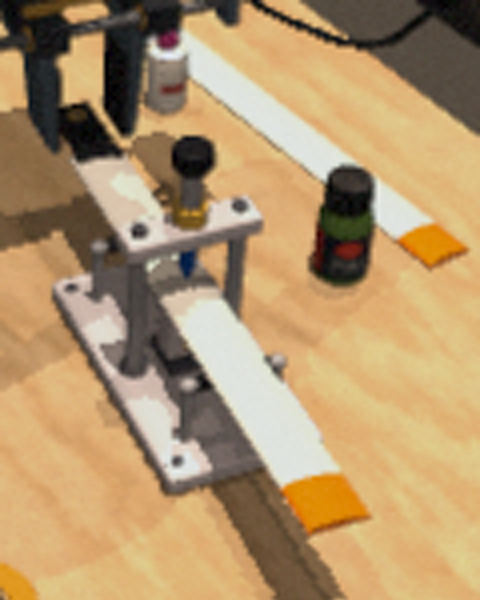

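drive_tool(series=[[0.58,[0,0,0],[0,0,0]],[0.58,[0,0,0],[0,0,0]],[0.58,[0,0,0],[0,0,0]],[0.58,[0,0,0],[0,0,0]],[0.58,[0,0,0],[0,0,0]]])

```text
time_s: 4.7
ee_pos: [578.0, 63.0, 63.3]
ee_rot: [-180.0, -0.0, -10.9]
force: [0.2, 0.3, -0.6]
gripper_width: 38.0
```

```bash
python3 look.py 4; python3 tip.py 4
python3 - <<'E'
import cv2
for n,b in (('t4',(200,230,415,460)),('s4',(270,305,360,405)),('t3',(200,230,415,460)),('t0p',0)):
    if not b: continue
    a=cv2.imread('pics/%s.png'%n)[b[0]:b[1],b[2]:b[3]];h=cv2.cvtColor(a,cv2.COLOR_BGR2HSV)
    r=h.shape[0]//2;print(n,[tuple(x) for x in h[r,::3]])
    c=h.shape[1]//2-3;print([tuple(x) for x in h[::2,c]])
E
```

```text
4.85 [577.96069395  63.0447289   63.27174943] [-1.39556807e-01  3.35623516e-04 -5.12079685e-01] 38.26936203957637
top (array([433.99224806, 210.93023256]), array([428, 206,  13,  12, 129], dtype=int32)) scene (array([380.69849246, 289.40703518]), array([371, 283,  21,  15, 199], dtype=int32))
tip tri (array([ 517.64254268, -254.62353377,   69.86165236]), np.float64(4.6410948963657095))
4 ([array([433.99224806, 210.93023256]), array([380.69849246, 289.40703518])], (array([ 517.64254268, -254.62353377,   69.86165236]), np.float64(4.6410948963657095)))
now ([array([433.74683544, 212.75949367]), array([380.61340206, 289.40206186])], (array([ 515.41008583, -254.38681854,   70.2231693 ]), np.float64(1.0699027534660355))) 4.95
t4 [(np.uint8(112), np.uint8(29), np.uint8(159)), (np.uint8(111), np.uint8(32), np.uint8(160)), (np.uint8(112), np.uint8(29), np.uint8(159)), (np.uint8(112), np.uint8(30), np.uint8(162)), (np.uint8(23), np.uint8(165), np.uint8(144)), (np.uint8(23), np.uint8(216), np.uint8(145)), (np.uint8(23), np.uint8(216), np.uint8(144)), (np.uint8(23), np.uint8(224), np.uint8(147))
[... 3202 characters left out ...]
nt8(143))]
[(np.uint8(24), np.uint8(101), np.uint8(142)), (np.uint8(25), np.uint8(93), np.uint8(143)), (np.uint8(22), np.uint8(102), np.uint8(142)), (np.uint8(18), np.uint8(172), np.uint8(144)), (np.uint8(19), np.uint8(239), np.uint8(144)), (np.uint8(20), np.uint8(238), np.uint8(146)), (np.uint8(21), np.uint8(238), np.uint8(146)), (np.uint8(22), np.uint8(237), np.uint8(145)), (np.uint8(23), np.uint8(215), np.uint8(145)), (np.uint8(24), np.uint8(230), np.uint8(142)), (np.uint8(19), np.uint8(238), np.uint8(146)), (np.uint8(17), np.uint8(121), np.uint8(141)), (np.uint8(16), np.uint8(126), np.uint8(144)), (np.uint8(16), np.uint8(128), np.uint8(143)), (np.uint8(17), np.uint8(122), np.uint8(144))]
```

```bash
cat > tip2.py <<'E'
from h import *
import sys
def cen(im,b):
    x0,x1,y0,y1=b
    h=cv2.cvtColor(np.ascontiguousarray(im),cv2.COLOR_RGB2HSV).astype(float)
    w=np.clip((h[...,1]-150)/70,0,1)*((h[...,0]<28)&(h[...,0]>6)&(h[...,2]>80))
    k=np.zeros_like(w);k[y0:y1,x0:x1]=w[y0:y1,x0:x1]
    n,l,st,ce=cv2.connectedComponentsWithStats((k>0).astype(np.uint8));i=1+np.argmax(st[1:,4]);k[l!=i]=0
    ys,xs=np.indices(k.shape);return np.array([(k*xs).sum(),(k*ys).sum()])/k.sum()
S0=np.array([547.8,-87.1])
def rep(t,g,s,gi,si):
    a=cen(gi,(400,475,190,240));b=cen(si,(340,410,240,340));p,e=tri(g,a,s,b)
    d=np.linalg.norm(p[:2]-S0);print(t,np.round(a,2),np.round(b,2),np.round(p,1),round(e,2),'d',round(d,1),'tilt raw',round((p[2]-67)/d,4),'corr',round((p[2]+CORR-67)/d,4))
CORR=0
if __name__=='__main__':
    g=grab('top');s=grab('scene');rd=lambda n:cv2.imread('pics/%s.png'%n)[:,:,::-1]
    L=lambda t:('top0','scene0') if t=='0' else ('t'+t,'s'+t)
    for t in sys.argv[1:]:
        A,B=L(t);rep(t,g,s,rd(A),rd(B))
    rep('now',g,s,g['image'],s['image']);print(env.state()['time_s'])
E
python3 tip2.py 0 1 3 4
```

```text
0 [447.91 216.21] [389.41 312.05] [ 510.9 -289.9   44.7] 0.08 d 206.1 tilt raw -0.1082 corr -0.1082
1 [447.88 216.22] [389.42 312.05] [ 510.9 -289.9   44.6] 0.01 d 206.1 tilt raw -0.1085 corr -0.1085
3 [433.68 213.49] [380.66 290.17] [ 514.7 -254.7   68.6] 0.1 d 170.9 tilt raw 0.0095 corr 0.0095
4 [433.76 213.21] [380.73 289.46] [ 514.9 -254.5   70.3] 0.01 d 170.6 tilt raw 0.0192 corr 0.0192
now [433.72 213.2 ] [380.72 289.45] [ 515.  -254.5   70.2] 0.03 d 170.6 tilt raw 0.0189 corr 0.0189
5.05
```

drive_tool(series=[[0.58,[0,0,6],[0,0,0]],[0.58,[0,0,14],[0,0,0]],[0.58,[0,0,15],[0,0,0]],[0.72,[0,0,15],[0,0,0]],[0.85,[0,0,15],[0,0,0]]], squeeze=3)

```text
time_s: 5.55
ee_pos: [578.0, 63.0, 48.1]
ee_rot: [-180.0, 0.0, -10.9]
force: [-0.3, -0.2, 0.4]
gripper_width: 25.4
```

drive_tool(series=[[0.85,[0,0,0],[0,0,0]],[0.85,[0,0,0],[0,0,0]],[0.85,[0,0.7,-0.5],[0,0,0]],[0.85,[0,1.4,-1],[0,0,0]],[0.85,[0,1.4,-1],[0,0,0]]])

```text
time_s: 6.05
ee_pos: [577.9, 61.7, 49.5]
ee_rot: [-180.0, -0.0, -10.9]
force: [0.4, 0.3, 1.0]
gripper_width: 24.3
```

drive_tool(series=[[0.8,[0,0,0],[0,0,0]],[0.7,[0,0,0],[0,0,0]],[0.58,[0,0,0],[0,0,0]],[0.58,[0,0,0],[0,0,0]],[0.58,[0,0,0],[0,0,0]]])

```text
time_s: 6.55
ee_pos: [577.7, 61.5, 49.2]
ee_rot: [180.0, 0.0, -10.9]
force: [0.1, -0.3, -0.1]
gripper_width: 38.1
```

drive_tool(series=[[0.58,[0,0,0],[0,0,0]],[0.58,[0,0,0],[0,0,0]],[0.58,[0,0,0],[0,0,0]],[0.58,[0,0,0],[0,0,0]],[0.58,[0,0,0],[0,0,0]]])

```text
time_s: 7.05
ee_pos: [577.7, 61.6, 49.2]
ee_rot: [-180.0, 0.0, -10.9]
force: [-0.2, -0.3, -0.3]
gripper_width: 38.2
```

```bash
sed -i 's/^CORR=0/CORR=1.7/' tip2.py; python3 tip2.py 4
```

```text
4 [433.76 213.21] [380.73 289.46] [ 514.9 -254.5   70.3] 0.01 d 170.6 tilt raw 0.0192 corr 0.0291
now [433.99 213.77] [380.74 291.69] [ 514.5 -255.9   65.8] 0.18 d 172.1 tilt raw -0.007 corr 0.0029
7.15
```

drive_tool(series=[[0.58,[0,0,-10],[0,0,0]],[0.58,[0,0,-35],[0,0,0]],[0.58,[0,0,-70],[0,0,0]],[0.58,[0,0,-105],[0,0,0]],[0.58,[0,0,-140],[0,0,0]]])

```text
time_s: 7.65
ee_pos: [577.6, 61.6, 191.5]
ee_rot: [-180.0, -0.0, -10.9]
force: [0.2, -0.1, -0.5]
gripper_width: 38.1
```

drive_tool(series=[[0.8,[0,-20,0],[0,0,0]],[1,[0,-50,0],[0,0,0]],[1,[0,-90,0],[0,0,0]],[1,[0,-120,0],[0,0,0]],[1,[0,-120,0],[0,0,0]]])

```text
time_s: 8.15
ee_pos: [600.8, 183.0, 189.8]
ee_rot: [-179.9, -0.1, -10.7]
force: [-0.5, -0.4, 0.2]
gripper_width: 1.7
```

```bash
python3 look.py 5; python3 tip2.py 5
python3 - <<'E'
import cv2
a=cv2.imread('pics/t5.png')[165:255,250:450];cv2.imwrite('pics/t5z.png',cv2.resize(a,None,fx=4,fy=4,interpolation=cv2.INTER_CUBIC))
E
```

```text
8.3 [600.11734554 178.98586479 189.58782149] [0.58679029 0.51510298 0.7842992 ] 0.43628679680837645
top (array([433.92045455, 213.63068182]), array([428, 206,  13,  16, 176], dtype=int32)) scene (array([380.65671642, 291.62686567]), array([371, 285,  21,  15, 201], dtype=int32))
tip tri (array([ 514.63983836, -255.73883183,   65.7789782 ]), np.float64(0.525402130982448))
5 [433.99 213.75] [380.77 291.7 ] [ 514.5 -255.9   65.8] 0.16 d 172.1 tilt raw -0.0072 corr 0.0027
now [434.02 213.77] [380.78 291.7 ] [ 514.5 -256.    65.8] 0.15 d 172.1 tilt raw -0.0068 corr 0.0031
8.4
```

View pics/s5z.png

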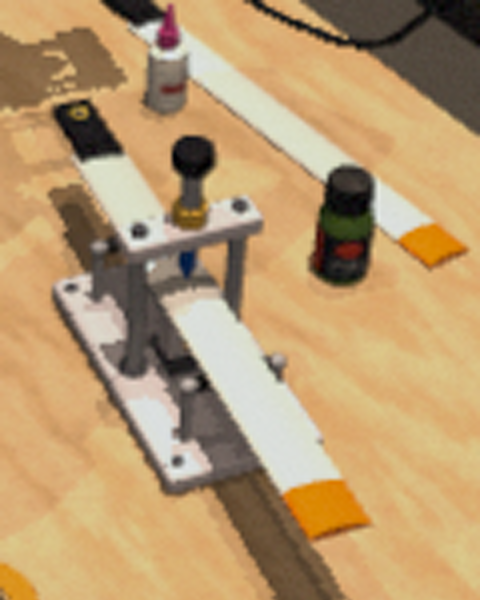

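View pics/t5z.png

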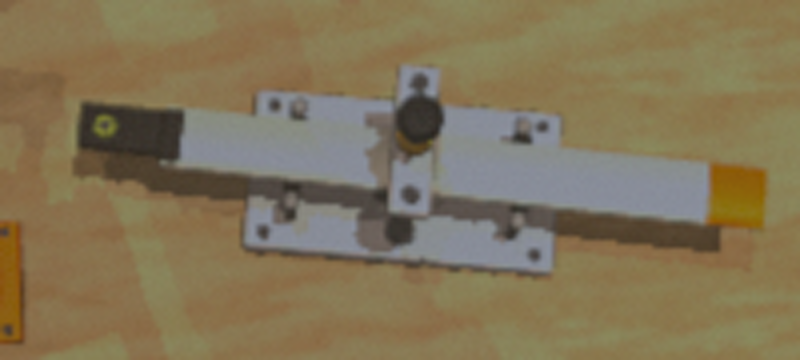

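View pics/w5.png

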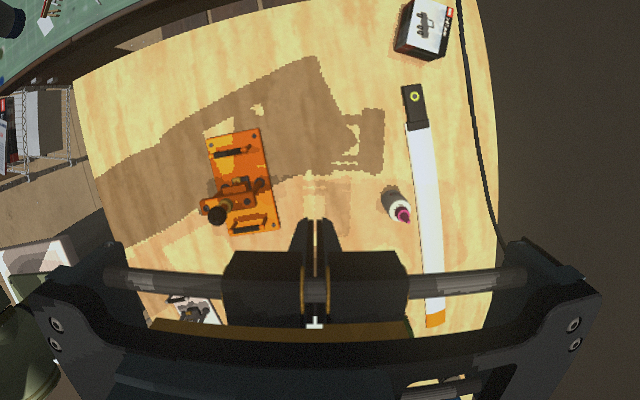

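The blade looks level after release: the tip tilt reads about +0.003 rad and the root block is visible in both views. I'll check the root end independently against the initial picture, where the tilt was −0.10.

```bash
python3 - <<'E'
from h import *
g=grab('top');s=grab('scene');rd=lambda n:cv2.imread('pics/%s.png'%n)[:,:,::-1]
def dark(im,b,th):
    x0,x1,y0,y1=b;v=np.ascontiguousarray(im[y0:y1,x0:x1]).max(2).astype(float)
    w=np.clip((th-v)/25,0,1);n,l,st,ce=cv2.connectedComponentsWithStats((w>0).astype(np.uint8));i=1+np.argmax(st[1:,4])
    hull=cv2.findContours((l==i).astype(np.uint8),cv2.RETR_EXTERNAL,cv2.CHAIN_APPROX_NONE)[0][0]
    ys,xs=np.indices(w.shape);k=w*(l==i);m=np.zeros(w.shape,np.uint8);cv2.drawContours(m,[hull],-1,1,-1)
    er=cv2.erode(m,np.ones((3,3)));k[er>0]=1
    return np.array([(k*xs).sum()/k.sum()+x0,(k*ys).sum()/k.sum()+y0]),st[i]
def ring(im,b):
    x0,x1,y0,y1=b;h=cv2.cvtColor(np.ascontiguousarray(im[y0:y1,x0:x1]),cv2.COLOR_RGB2HSV).astype(float);return h
for t,(a,b),tb,sb in (('0',('top0','scene0'),(280,313,185,207),(314,350,180,222)),('5',('t5','s5'),(262,297,185,207),(308,336,182,210))):
    p,i=dark(rd(a),tb,70);q,j=dark(rd(b),sb,75);P,e=tri(g,p,s,q);d=np.linalg.norm(P[:2]-[547.8,-87.1])
    print(t,p,i,q,j,P,e,d,(P[2]-71)/d)
    for n,f,bb in ((a,g,tb),(b,s,sb)):
        x0,x1,y0,y1=bb;im=rd(n)[y0:y1,x0:x1];cv2.imwrite('pics/r_%s.png'%n,cv2.resize(np.ascontiguousarray(im[:,:,::-1]),None,fx=10,fy=10,interpolation=cv2.INTER_NEAREST))
print(env.state()['time_s'])
E
python3 -c "
import cv2,numpy as np
L=[cv2.imread('pics/r_%s.png'%n) for n in('top0','scene0','t5','s5')]
H=420;print([l.shape for l in L]);o=np.zeros((840,720,3),np.uint8)
for k,l in enumerate(L):o[(k//2)*420:(k//2)*420+l.shape[0],(k%2)*360:(k%2)*360+min(360,l.shape[1])]=l[:,:360]
cv2.imwrite('pics/rr.png',cv2.resize(o,(514,600)))"
```

```text
0 [299.1145546  197.18059387] [  6   6  27  14 251] [327.24569288 201.46866417] [  6  13  17  17 150] [569.61148055  20.63891074  80.29402692] 0.7666714559273776 109.9245812864788 0.08454912281882482
5 [282.2572482  197.62895928] [  8   6  26  14 248] [321.11621622 197.71317568] [  6   8  16  15 126] [575.0125728   56.20133756  66.80090772] 1.1265716070027214 145.8622551107709 -0.028788066378811338
8.5
[(220, 330, 3), (420, 360, 3), (220, 350, 3), (280, 280, 3)]
```

View pics/rr.png

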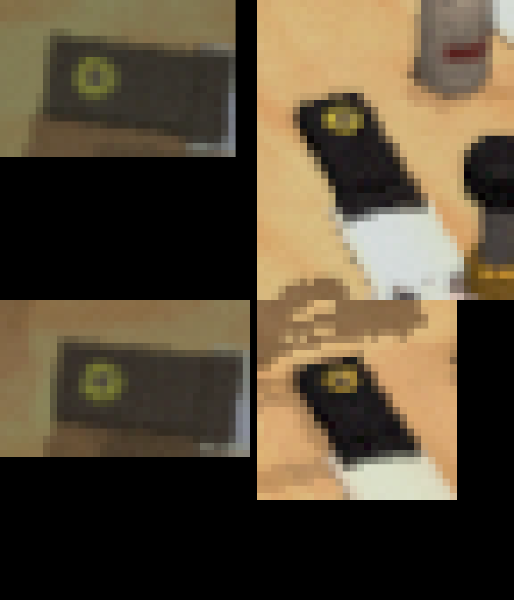

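Run:
```python
from h import *
g=grab('top');s=grab('scene');rd=lambda n:cv2.imread('pics/%s.png'%n)[:,:,::-1]
for t,p,q in(('0',(292.8,195.3),(325.5,196.3)),('5',(275.6,196.0),(319.4,192.4))):
    P,e=tri(g,p,s,q);d=np.linalg.norm(P[:2]-[547.8,-87.1]);print('ring',t,P,e,d,(P[2]-72)/d)
def dk(im,b,th,cut=None):
    x0,x1,y0,y1=b;v=np.ascontiguousarray(im[y0:y1,x0:x1]).max(2)
    m=cv2.morphologyEx((v<th).astype(np.uint8),cv2.MORPH_CLOSE,np.ones((5,5)))
    n,l,st,ce=cv2.connectedComponentsWithStats(m);i=1+np.argmax(st[1:,4]);return ce[i]+[x0,y0],st[i]
for t,(a,b),tb,sb in (('0',('top0','scene0'),(280,313,185,207),(314,345,180,212)),('5',('t5','s5'),(262,297,185,207),(308,336,182,210))):
    p,i=dk(rd(a),tb,75);q,j=dk(rd(b),sb,110);P,e=tri(g,p,s,q);d=np.linalg.norm(P[:2]-[547.8,-87.1])
    print(t,i,j,P,e,d,(P[2]-71)/d)
```

```text
ring 0 [572.97371843  33.26471001  86.00214786] 0.2133193193895749 122.9690185129185 0.11386728160788431
ring 5 [578.14086275  69.393306    73.09444923] 1.2848341451548317 159.4074112932333 0.006865736188862862
0 [  6   5  27  17 323] [  5  13  18  19 190] [568.73720719  18.6761667   81.23360499] 0.8644772686021024 107.82840110972012 0.09490639652487069
5 [  8   6  27  16 320] [  5   8  18  15 159] [571.42111243  52.09765173  72.53912636] 2.0153373614461207 141.18761701574897 0.010901284322121403
```

drive_tool(series=[[1,[0,20,0],[0,0,0]],[1,[0,60,0],[0,0,0]],[1,[0,105,0],[0,0,0]],[1,[0,150,0],[0,0,0]],[1,[0,195,0],[0,0,0]]])

```text
time_s: 9.1
ee_pos: [562.3, -14.7, 189.4]
ee_rot: [180.0, -0.0, -10.9]
force: [0.7, 1.2, -0.0]
gripper_width: 0.3
```

drive_tool(series=[[1,[0,35,0],[0,0,0]],[1,[0,60,0],[0,0,0]],[1,[-0.7,76,0],[0,0,0]],[1,[-0.7,76,0],[0,0,0]],[1,[-0.7,76,0],[0,0,0]]])

```text
time_s: 9.6
ee_pos: [548.4, -86.3, 189.3]
ee_rot: [-180.0, -0.0, -10.9]
force: [0.3, 0.7, 0.4]
gripper_width: 0.4
```

```bash
python3 look.py 6; python3 tip2.py 6; python3 -c "
import cv2
a=cv2.imread('pics/s6.png')[150:270,300:420];cv2.imwrite('pics/s6k.png',cv2.resize(a,None,fx=5,fy=5,interpolation=cv2.INTER_CUBIC))"
```

```text
9.75 [548.68572255 -85.3808995  189.2113599 ] [ 0.1100983   0.66545964 -1.1903977 ] 0.5589393218222455
top (array([437.03370787, 213.61797753]), array([434, 207,   7,  15,  89], dtype=int32)) scene (array([380.77, 291.65]), array([371, 285,  21,  15, 200], dtype=int32))
tip tri (array([ 512.08879622, -260.20451906,   71.61872954]), np.float64(2.59887136968109))
6 [436.83 213.98] [380.81 291.7 ] [ 511.8 -260.    71.3] 1.71 d 176.6 tilt raw 0.0242 corr 0.0338
now [436.55 213.97] [380.81 291.71] [ 512.1 -259.6   70.7] 1.52 d 176.2 tilt raw 0.0211 corr 0.0307
9.85
```

View pics/s6k.png

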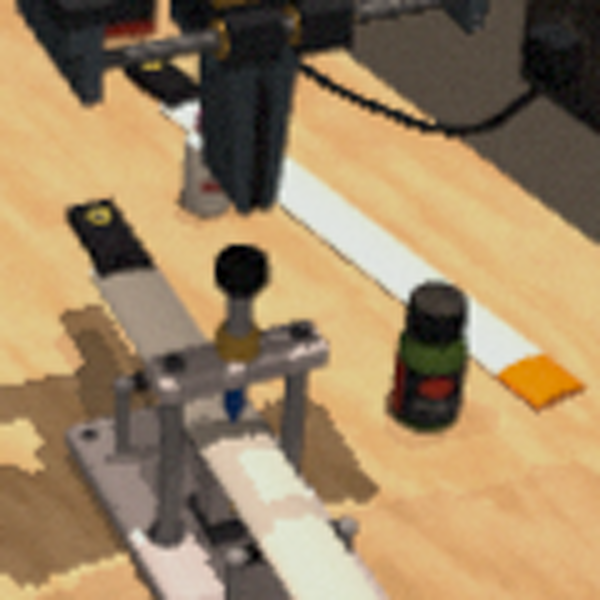

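View pics/w6.png

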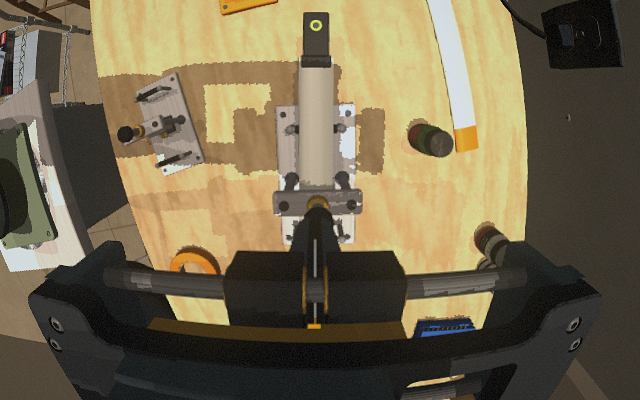

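Run:
```python
from h import *
s=grab('scene','s7')
print('tcp',proj(s,env.state()['ee_pos']))
for z in (158,142,109,96,79,75,71,69,67): print(z,np.round(proj(s,[548.2,-87,z]),1))
im=s['image'];cv2.imwrite('pics/s7p.png',cv2.resize(im[185:250,325:370,::-1].copy(),None,fx=9,fy=9,interpolation=cv2.INTER_NEAREST))
```

```text
tcp (np.float64(347.83124712752465), np.float64(187.88502212478724))
158 [347.3 200.9]
142 [346.9 207.2]
109 [346.2 219.7]
96 [345.9 224.6]
79 [345.5 230.8]
75 [345.5 232.2]
71 [345.4 233.6]
69 [345.3 234.3]
67 [345.3 235. ]
```

View pics/s7p.png

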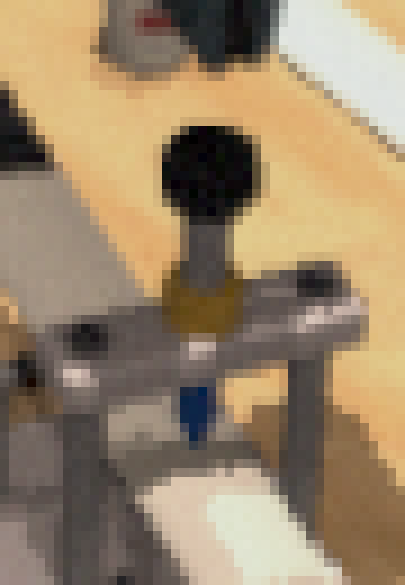

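drive_tool(series=[[1,[0,0,8],[0,0,0]],[1,[0,0,16],[0,0,0]],[1,[0,0,22],[0,0,0]],[1,[0,0,26],[0,0,0]],[1,[0,0,28],[0,0,0]]])

```text
time_s: 10.4
ee_pos: [548.2, -86.5, 160.5]
ee_rot: [-180.0, 0.1, -10.9]
force: [0.6, 0.6, -0.3]
gripper_width: 0.1
```

drive_tool(series=[[1,[0,0,0.5],[0,0,0]],[1,[0,0,1],[0,0,0]],[1,[0,0,1.5],[0,0,0]],[1,[0,0,2],[0,0,0]],[1,[0,0,2],[0,0,0]]])

```text
time_s: 10.9
ee_pos: [548.5, -86.5, 159.3]
ee_rot: [-180.0, -0.0, -10.9]
force: [-0.1, -0.5, 0.0]
gripper_width: 0.5
```

```bash
cat > fz.py <<'E'
from h import *
import sys
F=[];Z=[]
for i in range(6):
    s=grab('scene');st=env.state();F.append(st['force'][2]);Z.append(st['ee_pos'][2])
print('fz',np.round(F,1),'mean',round(np.mean(F),2),'z',round(np.mean(Z),2),st['time_s'])
im=s['image'];cv2.imwrite('pics/s%s.png'%sys.argv[1],cv2.resize(im[185:250,325:370,::-1].copy(),None,fx=9,fy=9,interpolation=cv2.INTER_NEAREST))
E
python3 fz.py f1
```

```text
fz [ 0.5 -0.   0.5 -0.2 -0.4 -1.4] mean -0.18 z 159.3 11.2
```

View pics/sf1.png

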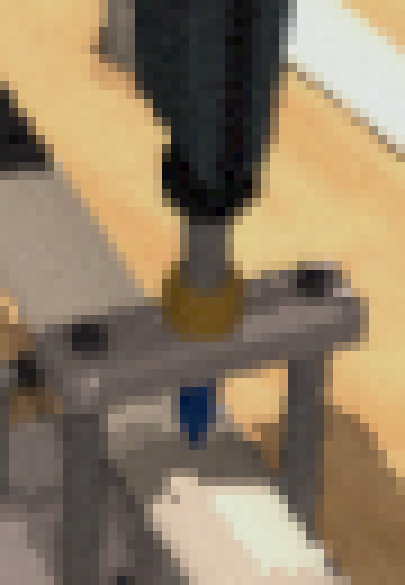

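drive_tool(series=[[1,[0,0,0.7],[0,0,0]],[1,[0,0,1.4],[0,0,0]],[1,[0,0,2.1],[0,0,0]],[1,[0,0,2.8],[0,0,0]],[1,[0,0,3.3],[0,0,0]]])

```text
time_s: 11.7
ee_pos: [548.5, -86.5, 155.9]
ee_rot: [-180.0, -0.0, -10.9]
force: [0.6, 1.1, -0.1]
gripper_width: 0.2
```

```bash
python3 fz.py f2
```

```text
fz [0.2 0.9 0.2 0.1 0.7 0.1] mean 0.37 z 155.93 12.0
```

drive_tool(series=[[1,[0,0,0.3],[0,0,0]],[1,[0,0,0.6],[0,0,0]],[1,[0,0,0.8],[0,0,0]],[1,[0,0,0.8],[0,0,0]],[1,[0,0,0.8],[0,0,0]]])

```text
time_s: 12.5
ee_pos: [548.5, -86.5, 155.1]
ee_rot: [-180.0, -0.0, -10.9]
force: [-0.3, -0.1, 0.3]
gripper_width: 0.8
```

```bash
python3 fz.py f3
```

```text
fz [0.7 0.5 1.1 0.6 0.3 0.8] mean 0.67 z 155.15 12.8
```

drive_tool(series=[[1,[0,0,0.4],[0,0,0]],[1,[0,0,0.8],[0,0,0]],[1,[0,0,1],[0,0,0]],[1,[0,0,1],[0,0,0]],[1,[0,0,1],[0,0,0]]])

```text
time_s: 13.3
ee_pos: [548.5, -86.5, 154.3]
ee_rot: [-180.0, -0.0, -10.9]
force: [-0.7, 0.1, 2.5]
gripper_width: 0.4
```

```bash
python3 fz.py f4
```

```text
fz [1.4 2.4 2.5 2.  2.1 2.5] mean 2.14 z 154.22 13.6
```

View pics/sf4.png

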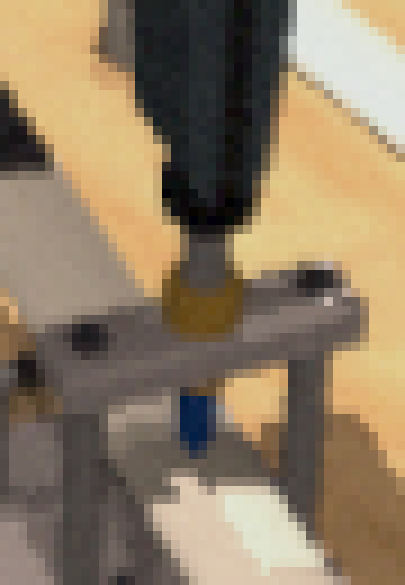

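drive_tool(series=[[1,[0,0,0.3],[0,0,0]],[1,[0,0,0.6],[0,0,0]],[1,[0,0,0.9],[0,0,0]],[1,[0,0,0.9],[0,0,0]],[1,[0,0,0.9],[0,0,0]]])

```text
time_s: 14.1
ee_pos: [548.5, -86.5, 153.4]
ee_rot: [-180.0, -0.0, -10.9]
force: [-1.2, -0.1, 4.3]
gripper_width: 0.5
```

```bash
python3 fz.py f5
```

```text
fz [4.5 3.  4.3 4.6 3.4 3.4] mean 3.85 z 153.35 14.4
```

drive_tool(series=[[1,[0,0,0.2],[0,0,0]],[1,[0,0,0.5],[0,0,0]],[1,[0,0,0.5],[0,0,0]],[1,[0,0,0.5],[0,0,0]],[1,[0,0,0.5],[0,0,0]]])

```text
time_s: 14.9
ee_pos: [548.5, -86.5, 152.8]
ee_rot: [-180.0, -0.0, -10.9]
force: [-0.6, -0.5, 5.1]
gripper_width: 0.2
```

```bash
python3 fz.py f6
```

```text
fz [3.9 5.1 5.6 5.3 5.  5.7] mean 5.11 z 152.81 15.2
```

drive_tool(series=[[1,[0,0,-1],[0,0,0]],[1,[0,0,-2.5],[0,0,0]],[1,[0,0,-4.5],[0,0,0]],[1,[0,0,-7],[0,0,0]],[1,[0,0,-11],[0,0,0]]])

```text
time_s: 15.7
ee_pos: [548.1, -86.4, 163.4]
ee_rot: [-180.0, 0.1, -10.9]
force: [0.8, 1.2, -0.2]
gripper_width: 0.2
```

drive_tool(series=[[1,[0,0,-15],[0,0,0]],[1,[0,0,-35],[0,0,0]],[1,[0,-40,-45],[0,0,0]],[1,[0,-85,-45],[0,0,0]],[1,[0,-130,-45],[0,0,0]]])

```text
time_s: 16.2
ee_pos: [573.4, 42.2, 209.5]
ee_rot: [-180.0, -0.1, -11.0]
force: [0.7, -0.1, 0.5]
gripper_width: 0.8
```

drive_tool(series=[[1,[0,-45,0],[0,0,0]],[1,[0,-90,0],[0,0,0]],[1,[0,-120,0],[0,0,0]],[1,[0,-140,0],[0,0,0]],[1,[0,-140,0],[0,0,0]]])

```text
time_s: 16.7
ee_pos: [599.7, 180.7, 208.4]
ee_rot: [-180.0, 0.0, -10.7]
force: [-0.7, 0.1, -0.4]
gripper_width: 0.6
```

```bash
python3 look.py 8; python3 tip2.py 5 8;python3 -c "
import cv2
a=cv2.imread('pics/s8.png')[185:250,325:370];cv2.imwrite('pics/s8p.png',cv2.resize(a,None,fx=9,fy=9,interpolation=cv2.INTER_NEAREST))"
```

```text
16.85 [599.26747375 177.39369537 208.69892332] [-0.46154265 -0.08125175  0.25114311] 0.6590376631492909
top (array([434.02366864, 213.55029586]), array([428, 206,  13,  16, 169], dtype=int32)) scene (array([380.7020202 , 291.62626263]), array([371, 285,  21,  15, 198], dtype=int32))
tip tri (array([ 514.69570538, -255.90202333,   65.92691067]), np.float64(0.6742528801534382))
5 [433.99 213.75] [380.77 291.7 ] [ 514.5 -255.9   65.8] 0.16 d 172.1 tilt raw -0.0072 corr 0.0027
8 [434.01 213.74] [380.76 291.69] [ 514.5 -256.    65.8] 0.21 d 172.1 tilt raw -0.0069 corr 0.0029
now [434.   213.76] [380.79 291.69] [ 514.5 -256.    65.8] 0.13 d 172.1 tilt raw -0.0071 corr 0.0028
16.95
```

View pics/s8p.png

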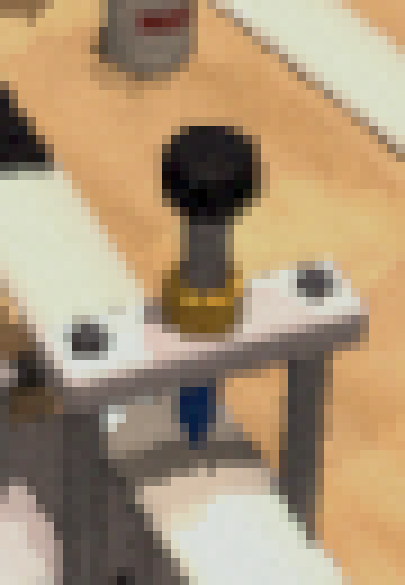

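View pics/s8.png

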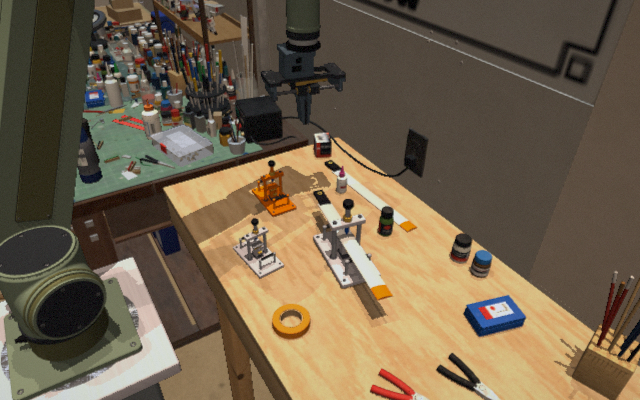

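The knob and pen are back up, with the pen point at about scene px (346,234). The blade is unchanged and level, its tip centroid still at (380.8,291.7). Nothing else has moved and the arm is clear.

```bash
python3 -c "
from workcell import env
print(env.job_done(),env.state()['time_s'])"
```

```text
the job is handed in; nothing more can be done
the job is handed in; nothing more can be done
```

The blade is balanced on the knife edge, the pen was pressed on it and sprang back up, and I handed the job in at about 17 s.

- **Sliding:** I gripped the root block at 3 N and slid the blade 34 mm toward its root, then moved it back 1.4 mm and let it level by itself.
- **Level check:** The tip reads about +0.003 rad and the root about −0.004 rad. Both are corrected using the starting tilt, which I assumed was at the 0.10 rad stop. Without that correction they read −0.007 and +0.007 rad, so the two differ slightly, but both are close to level. A rough check on the whole root block's outline was less consistent, because the block was poorly picked out in the image.
- **Marking:** I pressed the knob about 5 mm, with 5.1 N total at the wrist. Less the return spring, that is about 4 N at the pen, and the force began rising at about 3 to 4 mm of press. I did not see the mark itself, because it is too small in the pictures.
- **Last check:** The knob and pen are back up, and the blade's tilt is the same before and after marking (0.003 rad). The surrounding things look to be where they were, and the arm is clear of everything. One tip reading taken while the arm hung over the stand disagreed, because the arm was partly blocking the top camera's view, so I ignored it.

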